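# Find the release notch in the chiller's sill and pop the lid

### The arm

A 7-joint arm with a two-finger parallel gripper is mounted at the origin on the work surface. World frame = base frame: x ahead of the robot, y to its left, z up, the work surface at z = 0. Lengths are in m, angles in rad, forces in N, time in s.
With the tool pointing down it reaches from about 0.4 to 0.75 m from the base axis. Payload 19.5 kg.
Tool frame: the origin (TCP) lies between the finger pads; the fingertips stand 22 mm ahead of it and the grasp point (between the pads) lies 3 mm ahead of it (arm.finger_overhang is the distance from the TCP to the fingertips, in m); z points along the fingers, y is the line along which they close (so a half turn about z gives the same grasp; the last joint's range is limited). The gripper opens to 85 mm and grips with 20 to 120 N. Pads are 22 mm wide; open, the fingers measure 114 mm over their backs; the gripper's body (76 mm by 85 mm) begins 54 mm behind the grasp point. The pads swing forward as they close: fully open they stand 13 mm farther back than shut.
Start: joints at [1.236, 0.707, -0.028, 1.485, 0.022, 0.951, -0.075], TCP at [0.166, -0.551, 0.253] pointing down, gripper open.
Joint ranges: [-2.71, 2.71], [-0.32, 2.16], [-1.57, 1.52], [0, 2.45], [-1.46, 4.6], [0, 2.02], [-2.83, 2.83]. Speed limits (rad/s): [1.89, 1.89, 2.57, 2.57, 3.01, 3.01, 3.01].

### API

Orientations are given as a 3x3 rotation matrix whose columns are the frame's x, y, z axes.
In Python, from workcell import arm gives the robot as it stands.
- The arm moves only by the tool drive_tool, never from a script. Its argument "plan" is a list of rows, each an object of numbers: "x", "y", "z": the shift along the tool's x, y, z in m; "turn": the turn about the tool's z in rad; "jaw": the closure in counts, from 0 (fully open) to 255 (shut). A call has 1 to 8 rows; each row shifts and turns the commanded pose from where the row before left it, along the tool's axes as they then stand; what a row does not reach is not made up. A row lasts 1/10 s, in which the tool goes at most 50 mm and 8.59 degrees, less where a joint would pass 70% of its speed; a pose out of reach is approached as far as the arm can. A call is refused whole if a number of a shift passes 0.05 or a number of a turn 0.15, either way. A call with a gripper value outside its range is refused whole. The fingers move at their own pace and stop on an object; "grip_force" is the grip in N (left out, the last holds). Time passes only in rows, so rows that do not move let the fingers close. It gives the time, the measured TCP pose, the force, the opening and the grip force at its end, in the units of the state.
- arm.sense(): the state, without advancing time (a new reading comes with each control period).
- arm.capture(name): name is "scene" or "top" or "wrist"; returns the picture (420x560x3 uint8, red, green, blue); there is no depth.
- arm.get_calibration(name): a dict with "fx", "fy", "cx", "cy" (pixels), "dist_coeffs" ([k1, k2, p1, p2, k3] as OpenCV has them; the pictures are not rectified), "T" (4x4, takes a point from camera to world coordinates). Camera axes: x right, y up, looking along -z (the intrinsics and any distortion apply to the point x, -y, -z); pixel columns grow to the right and rows downward; lengths in m; the calibration is good to about 2 mm. A picture is of the moment at which its call begins: read the wrist's pose just before it. get_calibration takes no time and is no camera call; for the wrist camera it gives the pose at the moment of the call.
- arm.finish_job(): hands the job in; it is judged then, once.
Trained networks look in the newest picture that a camera, given by its name, has taken for a name from the list of things; names that differ only in an ending like _2 or _b are one class to them, and where a whole thing is asked for, a point or a joint stands for the part that bears it (a point fixed in the world has none). Each returns a list of dicts, best first, with "conf" (0 to 1); they miss things now and then, are a little off and sometimes report something else, mostly with a low value. They report only what shows in the picture. A call takes as long as a camera call.
- arm.search_frame(camera, query): "centre" ([column, row] in pixels, amid what is visible of it).
- arm.trace(camera, query): "mask" (420x560 bool, what is visible of it) and "centre" ([column, row] in pixels, amid what is visible of it).
The state is a dict: "time_s": time; "qpos": joint angles; "joint_vel": joint speeds; "effort": joint torques, N m; "ee_pos": TCP position; "orientation": TCP orientation; "contact_force": force on the tool from outside, world axes, zero at the start; "ft_torque": the same for the moment, N m; "gripper_width": finger opening in m; "grip_force": force on a finger pad.
Only numpy, scipy, OpenCV 4.12 (cv2) and the standard library are available. Lean on these libraries where they do the work, as an engineer would, in place of code of your own. Each camera call takes 0.05 s, during which the arm holds its last target. There are 200 camera calls.

### The job

Keep the gripper shut and nothing grasped: put the fingertips on the left-hand cap of the sample chiller's black front sill and slide them along the top of the sill to the right until they find the notch, then press down inside the notch until the release key is fully home and the lid stands ajar, and come away. Do not touch the lid itself, and leave the other things on the bench where they are.

Things in the scene. Friction and masses are not known exactly. Their poses are not given: they have to be found in the camera images.
- chiller: White bench sample chiller, a fixed box 236 mm deep (x -106 to +130) by 400 wide (y). Origin on the bench, under it; x points away from the robot, y to the robot's left, z up; yaw up to 0.2 rad either way. A black sill with a grey cap at each end runs along its front edge, then a free trough (x -60 to -25, floor 80 mm up), the lid, and a rear deck; rear and side decks are 95 mm up.
- sill_mid (a point): Middle of the top of the black front sill, at the chiller's x = -80, y = 0, 105 mm above the bench; axes as the chiller's. The sill is a straight rail along y, 40 mm wide (x), visible over 130 mm to either side between the caps, whose tops are 3 mm higher. Its top is flat (seams under 0.5 mm) but for the one notch.
- search_mid (a point): Middle of the stretch of sill that holds the notch (chiller y = -7.5 mm). The notch is a gap in the sill, 50 mm long along y, as wide as the sill; its own middle lies anywhere within 53 mm of this point along y, different each time. Its floor is the black release key (46 by 34 mm), its top 12 mm below the sill's top, which sinks 7 mm when pressed.
- left_cap: Grey cap over the left-hand end (the robot's left, +y) of the sill, 52 mm (x) by 70 mm (y), fixed to the chiller at its x = -80, y = +165 mm (so y 130 to 200). Origin at the centre of its top face, 108 mm above the bench; axes as the chiller's.
- lid: Grey lid with a steel inlay, 100 mm deep by 250 wide by 12 thick, in the chiller's top behind the sill, x -25 to +75 mm; top 94 mm above the bench when shut. Origin on its hinge line at its far edge (chiller x = 78 mm, z = 92 mm). Its tilt follows the release key (25 rad per m): level when shut, 0.175 rad when the key is fully down (front edge then some 17 mm up), and stays.
- key (a joint): Travel of the release key, m: 0 up, 0.007 fully down against its stop. It needs about 6 N, does not spring back, and stays where it is pushed.
- vial: Small capped glass vial, 28 mm across, 50 tall, standing on the chiller's rear deck. Origin at the centre of its underside. To be left alone.
- weight: Steel calibration weight, 34 mm across, 44 tall, standing in front of the chiller. Origin at the centre of its underside. To be left alone.
- cup: Open steel cup, 48 mm across, 50 tall, standing in front of the chiller. Origin at the centre of its underside. To be left alone.
- jar: Large white plastic jar, 110 mm across, 150 tall, to the left of the chiller. Origin at the centre of its underside. To be left alone.
- bottle: Glass bottle with a blue-green cap, 68 mm across, 130 tall, to the right of the chiller. Origin at the centre of its underside. To be left alone.
- rotor: Grey cylinder 64 mm across, 80 tall, with a steel tube rising from it to 125 mm, to the right of the chiller. Origin at the centre of its underside. To be left alone.
- cylinder: Tall open glass measuring cylinder, 54 mm across, 220 tall, to the left of the chiller. Origin at the centre of its underside. To be left alone.

How it is judged:
On the way, in this order (a step that is already met when the one before it is completed fails the run):
1. the fingertips rest on the left-hand cap of the sill (contact force between the fingers and left_cap above 0.5 N), for 0.1 s.
2. the fingertips have slid off the cap and touch the sill's top just right of it (contact force between the fingers and anything else above 0.4 N and contact force between the fingers and left_cap below 0.1 N and y of the grasp point in the frame of chiller between 0.05 and 0.12 m and x of the grasp point in the frame of chiller between -0.11 and -0.05 m), for 0.05 s.
3. the release key in the notch is pressed home by the fingers (value of joint key above 0.0058 m and contact force between the fingers and anything else above 0.5 N), for 0.05 s.
At the end, for the whole second after the job is handed in: The release key is down (at least 5.5 of its 7 mm) and the lid stands ajar (more than 0.13 rad) and still (value of joint key above 0.0055 m and angle between lid's own z axis and vertical above 0.13 rad and angular speed of lid below 0.05 rad/s); the robot touches nothing.
It fails at once if the fingers or the arm touch the lid (over 1 N) (contact force between any of the fingers, the arm and lid above 1 N).
It fails at once if one of the other things is moved by more than 15 mm (distance of any of vial, weight, cup, jar, bottle, rotor, cylinder from where it was at the start of the episode above 0.015 m).
It also fails if it takes over 64 s, if anything falls off the work surface, if the arm or the gripper's body presses on something with over 40 N, if the wrist force passes 120 N, or if a joint passes its speed limit or range.

## Working session

There is one attempt and no reset: what is moved stays moved. The work goes in short steps, Python scripts to look and compute and a tool call to move; the robot and the scene stay as the last step left them, time stands still between calls to the robot, and variables do not carry over. Pictures are saved under pics/ and viewed, at most 10 in all, crops included, and the job is handed in when it is done.

Besides the shell and the picture viewer there is one more tool, called as name(argument=value, ...), one argument or row to a line, values as JSON. drive_tool: Moves the arm, as the interface text tells. Its arguments: {"type":"object","properties":{"plan":{"type":"array"},"grip_force":{"type":"number"}},"required":["plan"]}

```bash
mkdir -p pics; cat > h.py <<'E'
import numpy as np, cv2
from workcell import arm
def ray(cam,px):
    c=arm.get_calibration(cam); K=np.array([[c['fx'],0,c['cx']],[0,c['fy'],c['cy']],[0,0,1.]])
    u=cv2.undistortPoints(np.array([[px]],float),K,np.array(c['dist_coeffs'],float))[0,0]
    T=np.array(c['T']); return T[:3,3],T[:3,:3]@np.array([u[0],-u[1],-1])
def at(cam,px,z):
    o,d=ray(cam,px); return o+d*(z-o[2])/d[2]
def save(cam,n):
    im=arm.capture(cam); cv2.imwrite(f'pics/{n}.png',im[:,:,::-1]); return im
E
python3 - <<'E'
from h import *
s=arm.sense(); print(s['ee_pos'],s['orientation'],s['contact_force'],arm.finger_overhang)
a=save('top','top1');b=save('scene','sc1')
for q,z in [('left_cap',.108),('lid',.094),('sill_mid',.105),('key',.093),('jar',.15),('cylinder',.22),('weight',.044),('cup',.05),('bottle',.13),('rotor',.1),('vial',.14)]:
    for r in arm.search_frame('top',q)[:2]: print(q,round(r['conf'],2),np.round(r['centre']),at('top',r['centre'],z).round(3))
E
```

```text
[ 0.1658857  -0.55027479  0.25279982] [[ 9.57454196e-01  2.88585041e-01 -3.70003845e-04]
 [ 2.88585277e-01 -9.57453529e-01  1.13051268e-03]
 [-2.80124385e-05 -1.18919177e-03 -9.99999293e-01]] [-0.41743294 -0.1228623   0.07606808] 0.022
left_cap 0.77 [220. 249.] [0.48  0.163 0.108]
lid 0.91 [274. 215.] [0.586 0.005 0.094]
lid 0.34 [218. 245.] [0.49  0.17  0.094]
sill_mid 0.77 [281. 214.] [ 0.588 -0.016  0.105]
key 0.69 [266. 250.] [0.481 0.027 0.093]
key 0.28 [251. 285.] [0.375 0.068 0.093]
jar 0.75 [124. 259.] [0.441 0.435 0.15 ]
cylinder 0.66 [143. 193.] [0.622 0.37  0.22 ]
cup 0.66 [289. 281.] [ 0.388 -0.046  0.05 ]
bottle 0.63 [420. 210.] [ 0.609 -0.429  0.13 ]
rotor 0.86 [408. 265.] [ 0.446 -0.4    0.1  ]
```

```bash
python3 - <<'E'
import cv2
a=cv2.imread('pics/top1.png')[150:330,90:450]; cv2.imwrite('pics/top1c.png',cv2.resize(a,None,fx=2.2,fy=2.2,interpolation=cv2.INTER_CUBIC))
E
```

```text
(no output)
```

View pics/top1c.png

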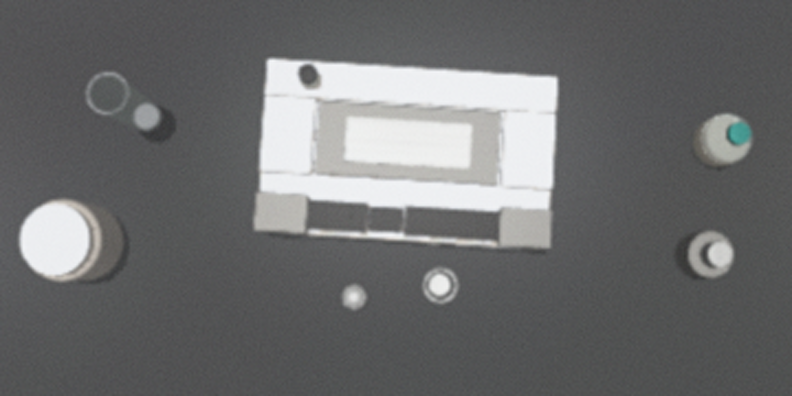

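View pics/sc1.png

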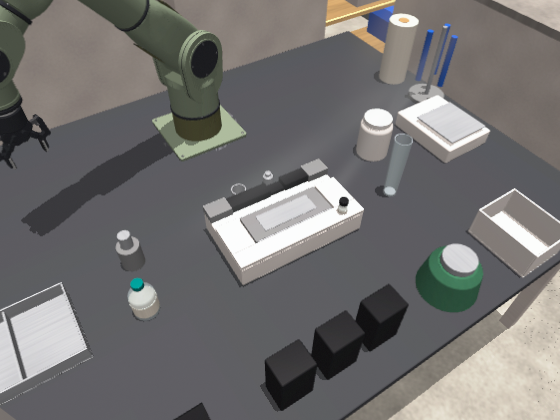

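```bash
cat >> h.py <<'E'
L=at('top',[217.7,246.4],.108);R=at('top',[328.6,253.2],.108);N=at('top',[265.5,249.5],.1)
v=(L-R)[:2]; ey=v/np.linalg.norm(v); ex=np.array([ey[1],-ey[0]]); yaw=np.arctan2(ex[1],ex[0])
S=((L+R)/2)[:2]; O=S+.08*ex
def ch(p): d=np.asarray(p)[:2]-O; return np.array([d@ex,d@ey])
def wd(x,y): return O+x*ex+y*ey
def goal(x,y):
    s=arm.sense(); M=np.array(s['orientation']); p=np.array(s['ee_pos'])
    t=yaw-np.arctan2(M[1,0],M[0,0]); d=np.r_[wd(x,y)-p[:2],0]
    return 'shift in tool',(M.T@d).round(4),'turn',round(-t,4),'tip z',round(p[2]-.022,4),'chiller',ch(p).round(4),'F',np.round(s['contact_force'],2)
E
python3 - <<'E'
from h import *
print(L,R,np.linalg.norm(v),yaw,O,ch(N),wd(-.08,.165)); print(goal(-.08,.165))
E
```

```text
[0.48636755 0.16903494 0.108     ] [ 0.47505058 -0.15929758  0.108     ] 0.3285274965684419 -0.034454389170984964 [0.56066159 0.00211287] [-0.08003921  0.02283074] [0.48639292 0.16977075]
('shift in tool', array([ 5.147e-01, -5.971e-01,  1.000e-04]), 'turn', np.float64(0.3272), 'tip z', np.float64(0.2313), 'chiller', array([-0.3754, -0.5659]), 'F', array([ 0.31, -0.19,  0.52]))
```

drive_tool(
  plan=[
    {"x": 0.035, "y": -0.03, "jaw": 255},
    {"x": 0.035, "y": -0.03, "jaw": 255},
    {"x": 0.035, "y": -0.03, "jaw": 255},
    {"x": 0.035, "y": -0.03, "jaw": 255},
    {"x": 0.035, "y": -0.03, "jaw": 255},
    {"x": 0.035, "y": -0.03, "jaw": 255},
    {"x": 0.035, "y": -0.03, "jaw": 255},
    {"x": 0.035, "y": -0.03, "jaw": 255},
  ],
  grip_force=20,
)

```text
$.plan[0]: bad value
```

drive_tool(
  plan=[
    {"x": 0.025, "y": -0.04, "jaw": 255},
    {"x": 0.025, "y": -0.04, "jaw": 255},
    {"x": 0.025, "y": -0.04, "jaw": 255},
    {"x": 0.025, "y": -0.04, "jaw": 255},
    {"turn": 0.08, "jaw": 255},
    {"turn": 0.08, "jaw": 255},
    {"turn": 0.08, "jaw": 255},
    {"turn": 0.087, "jaw": 255},
  ],
)

```text
$.plan[0]: bad value
```

```bash
python3 -c "
from h import *
print(goal(-.08,.165),arm.sense()['time_s'],arm.sense()['qpos'])"
```

```text
('shift in tool', array([ 5.147e-01, -5.971e-01,  1.000e-04]), 'turn', np.float64(0.3272), 'tip z', np.float64(0.2313), 'chiller', array([-0.3754, -0.5659]), 'F', array([ 0.31, -0.19,  0.52])) 0.65 [ 1.23629793  0.70648357 -0.02762809  1.48458651  0.02197296  0.95090102
 -0.07549643]
```

drive_tool(
  plan=[
    {"x": 0.035, "y": -0.03, "z": 0, "turn": 0, "jaw": 255},
    {"x": 0.035, "y": -0.03, "z": 0, "turn": 0, "jaw": 255},
    {"x": 0.035, "y": -0.03, "z": 0, "turn": 0, "jaw": 255},
    {"x": 0.035, "y": -0.03, "z": 0, "turn": 0, "jaw": 255},
    {"x": 0.035, "y": -0.03, "z": 0, "turn": 0, "jaw": 255},
    {"x": 0.035, "y": -0.03, "z": 0, "turn": 0, "jaw": 255},
    {"x": 0.035, "y": -0.03, "z": 0, "turn": 0, "jaw": 255},
    {"x": 0.035, "y": -0.03, "z": 0, "turn": 0, "jaw": 255},
  ],
  grip_force=20,
)

```text
time_s: 1.45
ee_pos: [0.3656, -0.2383, 0.2535]
orientation: [[0.957, 0.288, 0.0], [0.288, -0.957, -0.0], [0.0, 0.0, -1.0]]
contact_force: [1.6, -0.8, -0.0]
gripper_width: 0.0001
grip_force: 0.0
```

drive_tool(
  plan=[
    {"x": 0.025, "y": -0.04, "z": 0, "turn": 0, "jaw": 255},
    {"x": 0.025, "y": -0.04, "z": 0, "turn": 0, "jaw": 255},
    {"x": 0.025, "y": -0.04, "z": 0, "turn": 0, "jaw": 255},
    {"x": 0.025, "y": -0.04, "z": 0, "turn": 0, "jaw": 255},
    {"x": 0.025, "y": -0.04, "z": 0, "turn": 0, "jaw": 255},
    {"x": 0.025, "y": -0.04, "z": 0, "turn": 0.1, "jaw": 255},
    {"x": 0, "y": 0, "z": 0, "turn": 0.11, "jaw": 255},
    {"x": 0, "y": 0, "z": 0, "turn": 0.117, "jaw": 255},
  ],
)

```text
time_s: 2.25
ee_pos: [0.4392, 0.0345, 0.2533]
orientation: [[0.999, -0.036, 0.0], [-0.036, -0.999, 0.0], [0.0, -0.0, -1.0]]
contact_force: [-0.4, -1.3, 0.1]
gripper_width: 0.0002
grip_force: 0.0
```

```bash
python3 -c "
from h import *
print(goal(-.08,.165),arm.sense()['time_s'],arm.sense()['qpos'])"
```

```text
('shift in tool', array([ 0.0423, -0.1368,  0.    ]), 'turn', np.float64(-0.0014), 'tip z', np.float64(0.2313), 'chiller', array([-0.1225,  0.0282]), 'F', array([-0.42, -1.35,  0.06])) 2.25 [-0.27170321  0.52586757  0.1985239   1.9494187  -0.1582596   0.68087242
 -1.58272257]
```

```bash
python3 -c "
from h import *
save('wrist','w1')
for q,z in [('left_cap',.108),('key',.093),('sill_mid',.105)]:
    for r in arm.trace('wrist',q)[:1]:
        p=at('wrist',r['centre'],z); print(q,round(r['conf'],2),np.round(r['centre']),p.round(4),ch(p).round(4),r['mask'].sum())
"
```

```text
left_cap 0.6 [134. 162.] [0.4885 0.1664 0.108 ] [-0.0778  0.1617] 4218
key 0.78 [289. 162.] [0.4815 0.0244 0.093 ] [-0.0799  0.0196] 1650
sill_mid 0.56 [321.  78.] [ 0.5529 -0.0043  0.105 ] [-0.0075 -0.0067] 70226
```

View pics/w1.png

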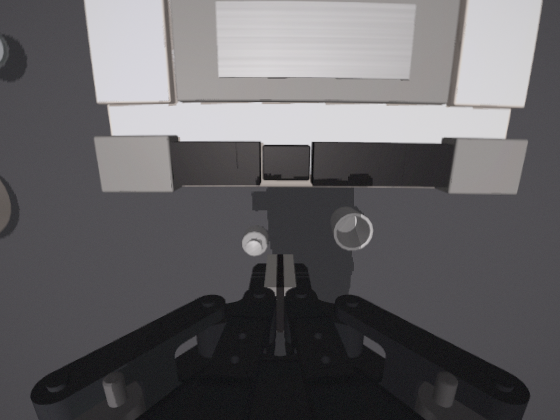

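drive_tool(
  plan=[
    {"x": 0.014, "y": -0.04, "z": 0, "turn": 0, "jaw": 255},
    {"x": 0.014, "y": -0.04, "z": 0, "turn": 0, "jaw": 255},
    {"x": 0.014, "y": -0.045, "z": 0, "turn": 0, "jaw": 255},
    {"x": 0, "y": 0, "z": 0.035, "turn": 0, "jaw": 255},
    {"x": 0, "y": 0, "z": 0.035, "turn": 0, "jaw": 255},
    {"x": 0, "y": 0, "z": 0.03, "turn": 0, "jaw": 255},
    {"x": 0, "y": 0, "z": 0, "turn": 0, "jaw": 255},
    {"x": 0, "y": 0, "z": 0, "turn": 0, "jaw": 255},
  ],
)

```text
time_s: 3.25
ee_pos: [0.4857, 0.1564, 0.1541]
orientation: [[0.999, -0.033, -0.0], [-0.033, -0.999, 0.0], [-0.0, -0.0, -1.0]]
contact_force: [-1.0, 0.1, 0.6]
gripper_width: 0.0001
grip_force: 0.0
```

```bash
python3 -c "
from h import *
print(goal(-.08,.155))
save('wrist','w2')
for q,z in [('left_cap',.108),('key',.093)]:
    for r in arm.trace('wrist',q)[:1]:
        p=at('wrist',r['centre'],z); print(q,round(r['conf'],2),np.round(r['centre']),ch(p).round(4),r['mask'].sum())
"
```

```text
('shift in tool', array([ 0.0003, -0.0034,  0.    ]), 'turn', np.float64(0.0012), 'tip z', np.float64(0.1321), 'chiller', array([-0.0803,  0.1516]), 'F', array([-1.04,  0.13,  0.58]))
left_cap 0.68 [251. 234.] [-0.0689  0.1703] 8030
key 0.82 [475. 237.] [-0.077   0.0201] 2838
```

View pics/w2.png

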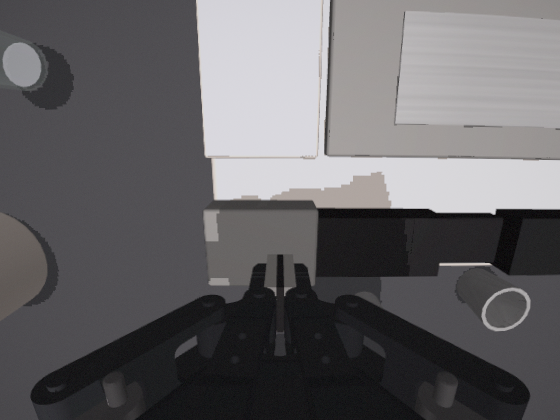

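drive_tool(
  plan=[
    {"x": 0.001, "y": 0, "z": 0.01, "turn": 0, "jaw": 255},
    {"x": 0, "y": 0, "z": 0.008, "turn": 0, "jaw": 255},
    {"x": 0, "y": 0, "z": 0.002, "turn": 0, "jaw": 255},
    {"x": 0, "y": 0, "z": 0.001, "turn": 0, "jaw": 255},
    {"x": 0, "y": 0, "z": 0.001, "turn": 0, "jaw": 255},
    {"x": 0, "y": 0, "z": 0, "turn": 0, "jaw": 255},
    {"x": 0, "y": 0, "z": 0, "turn": 0, "jaw": 255},
  ],
)

```text
time_s: 4.1
ee_pos: [0.4864, 0.1567, 0.1315]
orientation: [[0.999, -0.034, 0.0], [-0.034, -0.999, 0.0], [0.0, -0.0, -1.0]]
contact_force: [-0.5, -0.2, -0.1]
gripper_width: -0.0001
grip_force: 0.0
```

Tip at 0.1095.

drive_tool(
  plan=[
    {"x": 0, "y": 0, "z": 0.001, "turn": 0, "jaw": 255},
    {"x": 0, "y": 0, "z": 0.001, "turn": 0, "jaw": 255},
    {"x": 0, "y": 0, "z": 0, "turn": 0, "jaw": 255},
    {"x": 0, "y": 0, "z": 0, "turn": 0, "jaw": 255},
  ],
)

```text
time_s: 4.5
ee_pos: [0.4865, 0.1567, 0.13]
orientation: [[0.999, -0.034, 0.001], [-0.034, -0.999, 0.001], [0.001, -0.001, -1.0]]
contact_force: [-2.5, 0.0, 18.6]
gripper_width: 0.0
grip_force: 9.0
```

drive_tool(
  plan=[
    {"x": 0, "y": 0, "z": -0.0003, "turn": 0, "jaw": 255},
    {"x": 0, "y": 0.008, "z": 0, "turn": 0, "jaw": 255},
    {"x": 0, "y": 0.01, "z": 0, "turn": 0, "jaw": 255},
    {"x": 0, "y": 0.012, "z": 0, "turn": 0, "jaw": 255},
    {"x": 0, "y": 0.012, "z": 0, "turn": 0, "jaw": 255},
    {"x": 0, "y": 0.01, "z": 0, "turn": 0, "jaw": 255},
    {"x": 0, "y": 0, "z": 0, "turn": 0, "jaw": 255},
    {"x": 0, "y": 0, "z": 0, "turn": 0, "jaw": 255},
  ],
)

```text
time_s: 5.3
ee_pos: [0.4846, 0.1048, 0.1296]
orientation: [[0.999, -0.035, -0.0], [-0.035, -0.999, 0.0], [-0.0, -0.0, -1.0]]
contact_force: [0.3, 0.7, -0.2]
gripper_width: 0.0001
grip_force: 0.0
```

drive_tool(
  plan=[
    {"x": 0, "y": 0, "z": 0.001, "turn": 0, "jaw": 255},
    {"x": 0, "y": 0, "z": 0.001, "turn": 0, "jaw": 255},
    {"x": 0, "y": 0, "z": 0.0007, "turn": 0, "jaw": 255},
    {"x": 0, "y": 0, "z": 0.0003, "turn": 0, "jaw": 255},
    {"x": 0, "y": 0, "z": 0, "turn": 0, "jaw": 255},
  ],
)

```text
time_s: 5.8
ee_pos: [0.4846, 0.1051, 0.127]
orientation: [[0.999, -0.034, 0.0], [-0.034, -0.999, 0.001], [0.0, -0.001, -1.0]]
contact_force: [-3.4, 1.1, 14.0]
gripper_width: -0.0002
grip_force: 7.0
```

```bash
python3 -c "
from h import *
print(goal(-.08,.1))"
```

```text
('shift in tool', array([-0.0004,  0.0003, -0.    ]), 'turn', np.float64(0.0007), 'tip z', np.float64(0.105), 'chiller', array([-0.0796,  0.1003]), 'F', array([-3.37,  1.13, 14.01]))
```

drive_tool(
  plan=[
    {"x": 0, "y": 0, "z": 0, "turn": 0, "jaw": 255},
    {"x": 0, "y": 0.01, "z": -0.0001, "turn": 0, "jaw": 255},
    {"x": 0, "y": 0.01, "z": 0, "turn": 0, "jaw": 255},
    {"x": 0, "y": 0.01, "z": 0, "turn": 0, "jaw": 255},
    {"x": 0, "y": 0.01, "z": 0, "turn": 0, "jaw": 255},
    {"x": 0, "y": 0.006, "z": 0, "turn": 0, "jaw": 255},
  ],
)

```text
time_s: 6.4
ee_pos: [0.4832, 0.0586, 0.1269]
orientation: [[0.999, -0.034, 0.001], [-0.034, -0.999, 0.001], [0.001, -0.001, -1.0]]
contact_force: [0.0, 5.0, 6.5]
gripper_width: 0.0002
grip_force: 3.0
```

drive_tool(
  plan=[
    {"x": 0, "y": 0.008, "z": 0, "turn": 0, "jaw": 255},
    {"x": 0, "y": 0.008, "z": 0, "turn": 0, "jaw": 255},
    {"x": 0, "y": 0.008, "z": 0, "turn": 0, "jaw": 255},
    {"x": 0, "y": 0.006, "z": 0, "turn": 0, "jaw": 255},
    {"x": 0, "y": 0.004, "z": 0, "turn": 0, "jaw": 255},
    {"x": 0, "y": 0, "z": 0, "turn": 0, "jaw": 255},
    {"x": 0, "y": 0, "z": 0, "turn": 0, "jaw": 255},
  ],
)

```text
time_s: 7.1
ee_pos: [0.4819, 0.0249, 0.1267]
orientation: [[0.999, -0.034, -0.0], [-0.034, -0.999, 0.0], [-0.0, -0.0, -1.0]]
contact_force: [0.2, 0.4, 0.5]
gripper_width: 0.0005
grip_force: 0.0
```

```bash
python3 -c "
from h import *
print(goal(-.08,.020))
save('wrist','w3')
for r in arm.trace('wrist','key')[:1]:
        p=at('wrist',r['centre'],.093); print(round(r['conf'],2),np.round(r['centre']),ch(p).round(4),r['mask'].sum())
"
```

```text
('shift in tool', array([-0.0005,  0.    ,  0.    ]), 'turn', np.float64(0.0003), 'tip z', np.float64(0.1047), 'chiller', array([-0.0795,  0.02  ]), 'F', array([0.17, 0.44, 0.54]))
0.87 [273. 245.] [-0.0708  0.0248] 3213
```

View pics/w3.png

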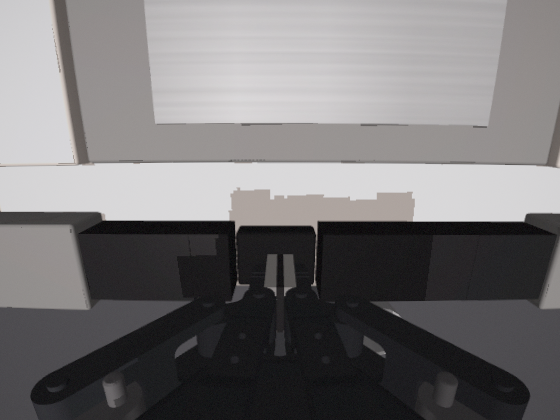

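Force dropped to zero with the fingertips (cols 266–295) inside the notch opening (cols 237–317): the notch is found. Next I press down.

drive_tool(
  plan=[
    {"x": 0, "y": -0.001, "z": 0.004, "turn": 0, "jaw": 255},
    {"x": 0, "y": 0, "z": 0.004, "turn": 0, "jaw": 255},
    {"x": 0, "y": 0, "z": 0.003, "turn": 0, "jaw": 255},
    {"x": 0, "y": 0, "z": 0.002, "turn": 0, "jaw": 255},
    {"x": 0, "y": 0, "z": 0.001, "turn": 0, "jaw": 255},
    {"x": 0, "y": 0, "z": 0, "turn": 0, "jaw": 255},
  ],
)

```text
time_s: 7.8
ee_pos: [0.4818, 0.0257, 0.1126]
orientation: [[0.999, -0.034, -0.0], [-0.034, -0.999, 0.0], [-0.0, -0.0, -1.0]]
contact_force: [0.8, 0.7, 0.3]
gripper_width: -0.0001
grip_force: 0.0
```

drive_tool(
  plan=[
    {"x": 0, "y": 0, "z": 0.0015, "turn": 0, "jaw": 255},
    {"x": 0, "y": 0, "z": 0.0015, "turn": 0, "jaw": 255},
    {"x": 0, "y": 0, "z": 0.001, "turn": 0, "jaw": 255},
    {"x": 0, "y": 0, "z": 0.0005, "turn": 0, "jaw": 255},
    {"x": 0, "y": 0, "z": 0, "turn": 0, "jaw": 255},
  ],
)

```text
time_s: 8.3
ee_pos: [0.4819, 0.0257, 0.1082]
orientation: [[0.999, -0.034, -0.0], [-0.034, -0.999, 0.0], [-0.0, -0.0, -1.0]]
contact_force: [0.1, -0.0, 0.7]
gripper_width: 0.0002
grip_force: 0.7
```

drive_tool(
  plan=[
    {"x": 0, "y": 0, "z": 0.0005, "turn": 0, "jaw": 255},
    {"x": 0, "y": 0, "z": 0.0005, "turn": 0, "jaw": 255},
    {"x": 0, "y": 0, "z": 0, "turn": 0, "jaw": 255},
    {"x": 0, "y": 0, "z": 0, "turn": 0, "jaw": 255},
  ],
)

```text
time_s: 8.7
ee_pos: [0.4819, 0.0257, 0.1079]
orientation: [[0.999, -0.034, 0.001], [-0.034, -0.999, 0.0], [0.001, -0.0, -1.0]]
contact_force: [-4.3, -0.6, 23.6]
gripper_width: 0.0001
grip_force: 11.3
```

The force is now 23.6 N, so the key is against its stop. Retreat straight up, then back away from the lid.

drive_tool(
  plan=[
    {"x": 0, "y": 0, "z": -0.005, "turn": 0, "jaw": 255},
    {"x": 0, "y": 0, "z": -0.01, "turn": 0, "jaw": 255},
    {"x": 0, "y": 0, "z": -0.02, "turn": 0, "jaw": 255},
    {"x": 0, "y": 0, "z": -0.03, "turn": 0, "jaw": 255},
    {"x": 0, "y": 0, "z": -0.03, "turn": 0, "jaw": 255},
    {"x": -0.02, "y": 0, "z": -0.03, "turn": 0, "jaw": 255},
    {"x": -0.02, "y": 0, "z": 0, "turn": 0, "jaw": 255},
    {"x": 0, "y": 0, "z": 0, "turn": 0, "jaw": 255},
  ],
)

```text
time_s: 9.5
ee_pos: [0.4404, 0.0272, 0.2335]
orientation: [[0.999, -0.034, 0.001], [-0.034, -0.999, 0.0], [0.001, -0.001, -1.0]]
contact_force: [0.6, 0.1, -0.1]
gripper_width: 0.0001
grip_force: 0.0
```

```bash
python3 -c "
from h import *
print(goal(-.08,.020)); save('wrist','w4')"
```

```text
('shift in tool', array([0.0411, 0.0009, 0.    ]), 'turn', np.float64(0.0004), 'tip z', np.float64(0.2115), 'chiller', array([-0.1211,  0.0209]), 'F', array([ 0.57,  0.06, -0.13]))
```

View pics/w4.png

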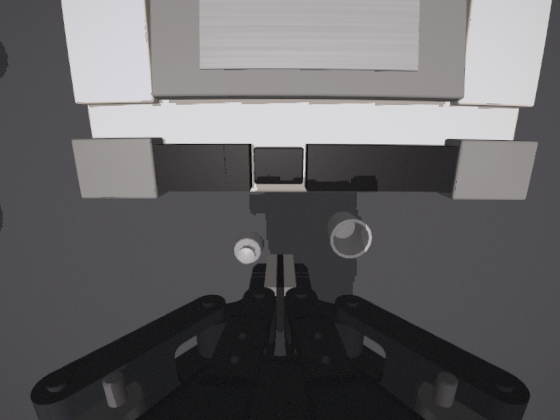

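The lid's front edge grew 14% between the two wrist pictures (cols 152–467 now), while the span across the caps grew only 7%. The lid has risen, the weight and cup are where they were, and the key sits deeper in the notch.

```bash
python3 -c "
from workcell import arm
print(arm.finish_job())"
```

```text
the job is handed in; nothing more can be done
None
```

The fingertips went from the left cap along the sill to the notch and pressed the key to its stop (23.6 N). The last picture shows the lid ajar with the arm clear, and the job was handed in at about 9.5 s; no verdict came back.

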